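# Load two specimen mounts into a spring-loaded magazine

### The job

Load the two round resin specimen mounts into the spring-loaded magazine for the microscope: first the amber one, then the green one on top of it, each face up and pushed straight down past the two retaining lips until the lips snap shut over it. Leave both mounts held flat under the lips, and do not disturb the three bottles.

Things in the scene. Friction and masses are not known exactly. Their poses are not given: they have to be found in the camera images.
- magazine: Fixed grey open-sided spring-loaded magazine, starts empty (all sizes in mm). Base plate 116 (its x) x 66 (its y) x 8, overall 75 high. Origin: centre of its underside, on the table; z up. Solid towers on its +x and -x sides (34.5 to 53.5 from the axis, 26 wide, 66 high) each hold one sprung lip. Its round well for the mounts lies on the z axis; four rails guide them.
- magazine_mouth (a point): Centre of the well's mouth, 75 above the table. Four aluminium rails, 40 degrees either side of the magazine's +x and -x, inner faces 23.75 from the axis (1.25 play), straight to height 66, flared out to 75. Its +y and -y sides are open from base to top as slots 29 wide: fingers closing along its y can carry a mount down between the rails and open there with nothing beside them.
- magazine_rest (a point): Centre of a mount's underside when it is laid in from above: on the axis, 58 above the table, level on the sloping upper faces of the two lips (each from 19 off the axis at height 52 to 25.5 at height 65). Pressing the middle of its face straight down wedges the lips apart; a firm push, under 20 N in all.
- magazine_lips (a point): On the axis at the flat undersides of the lips, 50 above the table. Lips: red teeth 14 wide, from +x and -x, gap 38 between them. They snap shut over a mount once its top is below this height; pressing its top 2 to 4 mm below is enough, the spring (2.5 to 5 N) then lifts it against the lips. With two mounts in, the plate bottoms out with the upper one 5 mm below the lips.
- lip_far (a joint): Outward travel (m) of the lip on the magazine's +x side: 0 = fully in (shut), 0.006 = fully pushed out; sprung towards 0.
- lip_near (a joint): Outward travel (m) of the lip on the magazine's -x side: 0 = fully in (shut), 0.006 = fully pushed out; sprung towards 0.
- follower (a joint): Downward travel (m) of the black sprung plate that lifts the stack: 0 = up, its top 1 mm below the lips (empty), about 0.013 with one mount latched, about 0.027 with two, 0.032 at its lower stop.
- mount_amber: Loose round cast-resin specimen mount, diameter 45, thickness 14, edges rounded by about 1, about 50 g, lying flat on the table with its polished stone face up; amber resin with dark grey stone inlay. Origin: centre of its underside; z up through the polished face. It is round, so its yaw does not matter.
- mount_green: Loose round cast-resin specimen mount, diameter 45, thickness 14, edges rounded by about 1, about 50 g, lying flat on the table with its polished stone face up; green resin with light grey stone inlay. Origin: centre of its underside; z up through the polished face. It is round, so its yaw does not matter.
- ethanol_bottle: Bystander: white bottle with red cap, diameter 60, 150 high; origin at the centre of its underside.
- immersion_oil: Bystander: small brown bottle with black cap, diameter 28, 62 high; origin at the centre of its underside.
- stain_bottle: Bystander: small dark purple bottle with white cap, diameter 32, 75 high; origin at the centre of its underside. Behind it to the right a raised shelf on a brown side panel fills y below -0.30, x beyond 0.38 m, up to about 0.45 m; a grey drawer unit 0.21 m high stands beyond the magazine (x over 0.51 m, y 0.15 to 0.42 m), and an 8 mm thick cable lies across the table between magazine and mounts.
Not all that is in view belongs to the job. Of the things that look like the mount_green, take the one that is farthest to the robot's right at the start.

How it is judged:
On the way, in this order (a step that is already met when the one before it is completed fails the run):
1. the amber mount alone is in the magazine, flat under both shut lips (z of mount_amber in the frame of magazine between 0.028 and 0.0375 m and horizontal distance between mount_amber and magazine_lips below 0.005 m and angle between mount_amber's own z axis and vertical below 0.12 rad and value of joint each of lip_far, lip_near below 0.0015 m), for 0.2 s.
2. the green mount is on top of it, flat under both shut lips (z of mount_green in the frame of magazine between 0.028 and 0.0375 m and horizontal distance between each of mount_green, mount_amber and magazine_lips below 0.005 m and angle between each of mount_green, mount_amber's own z axis and vertical below 0.12 rad and z of mount_amber in the frame of magazine between 0.014 and 0.0235 m and value of joint each of lip_far, lip_near below 0.0015 m), for 0.2 s.
At the end, for the whole second after the job is handed in: Both mounts at rest in the magazine, within 0.12 rad of level, face up, within 5 mm of its axis; undersides above the magazine's underside: green 31 to 37.5 mm, amber below it 17 to 23.5 mm; both lips in to within 1.5 mm (z of mount_green in the frame of magazine between 0.031 and 0.0375 m and horizontal distance between each of mount_green, mount_amber and magazine_lips below 0.005 m and angle between each of mount_green, mount_amber's own z axis and vertical below 0.12 rad and z of mount_amber in the frame of magazine between 0.017 and 0.0235 m and value of joint each of lip_far, lip_near below 0.0015 m and linear speed of each of mount_amber, mount_green below 0.02 m/s); the robot touches nothing.
It fails at once if the large white bottle is shoved more than 4 cm or knocked over (distance of ethanol_bottle from where it was at the start of the episode above 0.04 m or angle between ethanol_bottle's own z axis and vertical above 0.6 rad).
It fails at once if the small brown bottle is shoved more than 4 cm or knocked over (distance of immersion_oil from where it was at the start of the episode above 0.04 m or angle between immersion_oil's own z axis and vertical above 0.6 rad).
It fails at once if the small purple bottle is shoved more than 4 cm or knocked over (distance of stain_bottle from where it was at the start of the episode above 0.04 m or angle between stain_bottle's own z axis and vertical above 0.6 rad).
It also fails if it takes over 67 s, if anything falls off the work surface, if the arm or the gripper's body presses on something with over 40 N, if the wrist force passes 120 N, or if a joint passes its speed limit or range.

### The arm

A 7-joint arm with a two-finger parallel gripper is mounted at the origin on the work surface; the furniture and walls round the work are solid. World frame = base frame: x ahead of the robot, y to its left, z up, the work surface at z = 0. Lengths are in m, angles in rad, forces in N, time in s.
With the tool pointing down it reaches from about 0.425 to 0.95 m from the base axis. Payload 4.7 kg.
Tool frame: the origin (TCP) lies between the finger pads; the fingertips stand 25 mm ahead of it and the grasp point (between the pads) lies 6 mm ahead of it; z points along the fingers, y is the direction in which the jaws open and shut (so a half turn about z gives the same grasp; the last joint's range is limited). The gripper opens to 85 mm and grips with 20 to 120 N. Pads are 22 mm wide; open, the fingers measure 114 mm over their backs; the gripper's body (76 mm by 85 mm) begins 54 mm behind the grasp point. The pads swing forward as they close: fully open they stand 13 mm farther back than shut.
Start: joints at [1.134, 0.469, -0.049, 1.532, 0.024, 1.141, -0.082], TCP at [0.268, -0.62, 0.256] pointing down, gripper open.
Joint ranges: [-2.59, 2.59], [-0.33, 1.99], [-1.39, 1.29], [0.1, 2.45], [-1.04, 4.18], [0.21, 1.99], [-2.66, 2.66]. Speed limits (rad/s): [2.57, 2.57, 3.14, 3.14, 3.14, 3.14, 3.14].

### API

Orientations are given as a unit quaternion [w, x, y, z].
In Python, from station import * gives the robot as it stands.
- The arm moves only by the tool move_arm, never from a script. Its argument "series" is a list of rows, each a list of 7 numbers: the shift along the tool's x, y, z in mm, then the turn, a rotation vector about the tool's x, y, z in rad, then the finger opening in mm, from 0 to 85.4. A call has 1 to 20 rows; each row is the pose to reach, as a shift and turn from the pose commanded when the call began, along the tool's axes at that moment; what a row does not reach only later rows make up. A row lasts 1/10 s, in which the tool goes at most 50 mm and 8.59 degrees, less where a joint would pass 70% of its speed; a pose out of reach is approached as far as the arm can. A call with a gripper value outside its range is refused whole. The fingers move at their own pace and stop on an object; "newtons" is the grip in N (left out, the last holds). Time passes only in rows, so rows that repeat a pose let the fingers close. It gives the time, the measured TCP pose, the force and the opening at its end, in the units of the state.
- read_state(): the state, without advancing time (a new reading comes with each control period).
- read_camera(name): name is "side" or "top"; returns the picture (420x560x3 uint8, red, green, blue); there is no depth.
- get_calibration(name): a dict with "fx", "fy", "cx", "cy" (pixels), "position" and "rotation" of the camera in the world. Camera axes: x right, y up, looking along -z (the intrinsics and any distortion apply to the point x, -y, -z); pixel columns grow to the right and rows downward; lengths in m; the calibration is good to about 2 mm. A picture is of the moment at which its call begins. get_calibration takes no time and is no camera call.
- finish_job(): hands the job in, once; it reports no verdict.
The state is a dict: "t": time; "qpos": joint angles; "qd": joint speeds; "joint_torque": joint torques, N m; "ee_pos": TCP position; "tcp_rot": TCP orientation; "ft_force": force on the tool from outside, world axes, zero at the start; "torque": the same for the moment, N m; "opening": finger opening in m.
Only numpy, scipy, OpenCV 4.12 (cv2) and the standard library are available. Lean on these libraries where they do the work, as an engineer would, in place of code of your own. Each camera call takes 0.05 s, during which the arm holds its last target.

## Working session

There is one attempt and no reset: what is moved stays moved. The work goes in short steps, Python scripts to look and compute and a tool call to move; the robot and the scene stay as the last step left them, time stands still between calls to the robot, and variables do not carry over. Pictures are saved under pics/ and viewed, and the job is handed in when it is done.

Besides the shell and the picture viewer there is one more tool, called by a JSON object that holds its "api" and its "payload". move_arm: Moves the arm, as the interface text tells. Its arguments: {"type":"object","properties":{"series":{"type":"array","items":{"type":"array","items":{"type":"number"}}},"newtons":{"type":"number"}},"required":["series"]}

```bash
mkdir -p pics; ls
python3 - <<'E'
from station import *
import cv2
for n in("side","top"):
    im=read_camera(n); cv2.imwrite(f"pics/{n}0.png",im[:,:,::-1]); print(n,get_calibration(n))
print(read_state())
E
```

```text
pics
side {'fx': 486.3760515311751, 'fy': 486.3760515311751, 'cx': 278.8895941505987, 'cy': 207.5538770761404, 'position': array([-0.09396354,  0.02304089,  1.07731778]), 'rotation': array([ 0.72748893,  0.22056033, -0.18210626, -0.62365881])}
top {'fx': 522.0930204348865, 'fy': 522.0930204348865, 'cx': 274.96761748706194, 'cy': 211.7681297277258, 'position': array([0.44560959, 0.14008698, 1.40253608]), 'rotation': array([ 0.710562  ,  0.02085259, -0.03913942, -0.70223566])}
{'t': 0.1, 'qpos': array([ 1.13413127,  0.46940602, -0.04856463,  1.53361979,  0.02409623,
        1.14100321, -0.08226555]), 'qd': array([-0.00113682, -0.00114511, -0.0005812 , -0.00453739, -0.00188305,
       -0.00050396, -0.00024929]), 'joint_torque': array([ 5.70487991e-04, -5.11517715e+01, -4.69426811e-02, -2.38392413e+01,
        1.08462421e-02,  4.34221743e-03,  2.00669774e-05]), 'ee_pos': array([ 0.26747523, -0.61919634,  0.25531654]), 'tcp_rot': array([-8.97857135e-04,  9.79283807e-01,  2.02490416e-01, -2.24616716e-04]), 'ft_force': array([-0.22685604, -1.0801013 ,  0.29694274]), 'torque': array([ 0.04565399, -0.02817581, -0.00624876]), 'opening': 0.08542618184307871}
```

View pics/side0.png

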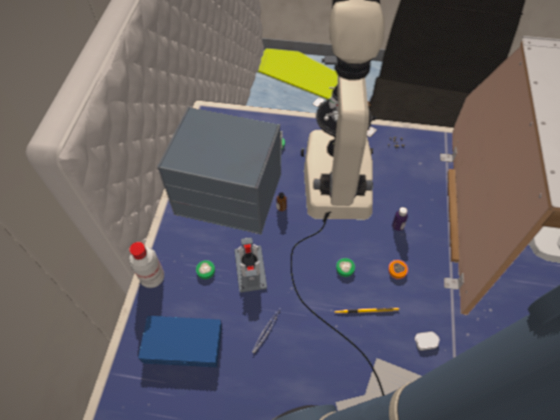

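View pics/top0.png

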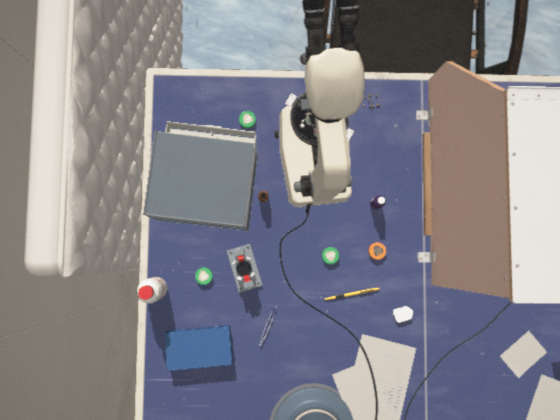

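```bash
cat > h.py <<'E'
from station import *
import numpy as np, cv2
from scipy.spatial.transform import Rotation as R
def rot(q): return R.from_quat([q[1],q[2],q[3],q[0]]).as_matrix()
def ray(n,px):
    c=get_calibration(n); d=np.array([(px[0]-c['cx'])/c['fx'],-(px[1]-c['cy'])/c['fy'],-1.])
    return np.array(c['position']),rot(c['rotation'])@d
def onz(n,px,z):
    p,d=ray(n,px); return (p+d*(z-p[2])/d[2])
def proj(n,P):
    c=get_calibration(n); v=rot(c['rotation']).T@(np.asarray(P)-c['position'])
    return np.array([c['cx']+c['fx']*v[0]/-v[2],c['cy']-c['fy']*v[1]/-v[2]])
def tri(a,b):
    (p,d),(q,e)=ray("top",a),ray("side",b); 
    s=np.linalg.lstsq(np.c_[d,-e],q-p,rcond=None)[0]; A=p+s[0]*d;B=q+s[1]*e
    return (A+B)/2,np.linalg.norm(A-B)
def blobs(im,name,amin=40):
    h=cv2.cvtColor(im,cv2.COLOR_RGB2HSV)
    lo,hi={'green':((45,90,60),(85,255,255)),'orange':((4,150,120),(18,255,255)),'red':((0,150,90),(4,255,255)),'red2':((174,150,90),(180,255,255))}[name]
    m=cv2.inRange(h,lo,hi); cs,_=cv2.findContours(m,cv2.RETR_EXTERNAL,cv2.CHAIN_APPROX_NONE)
    out=[]
    for c in cs:
        if cv2.contourArea(c)<amin: continue
        hl=cv2.convexHull(c); M=cv2.moments(hl); out.append((M['m10']/M['m00'],M['m01']/M['m00'],cv2.contourArea(hl)))
    return out
E
python3 - <<'E'
from h import *
np.set_printoptions(precision=4,suppress=True)
for n in("top","side"):
    im=cv2.imread(f"pics/{n}0.png")[:,:,::-1].copy()
    for k in('green','orange','red','red2'):
        for b in blobs(im,k,5): print(n,k,np.round(b,1),onz(n,b[:2],0.012), onz(n,b[:2],.058))
t=cv2.imread("pics/top0.png"); s=cv2.imread("pics/side0.png")
a=cv2.resize(t[225:305,215:300],None,fx=5,fy=5,interpolation=cv2.INTER_CUBIC)
b=cv2.resize(s[225:305,215:300],None,fx=5,fy=5,interpolation=cv2.INTER_CUBIC)
cv2.imwrite("pics/mag.png",np.hstack([a[:,:400],b[:,:400]]))
a=cv2.resize(t[235:275,310:400],None,fx=6,fy=6,interpolation=cv2.INTER_CUBIC)
b=cv2.resize(s[247:287,325:415],None,fx=6,fy=6,interpolation=cv2.INTER_CUBIC)
cv2.imwrite("pics/mounts.png",np.vstack([a,b]))
E
```

```text
top green [203.5 275.6 229. ] [0.3927 0.2914 0.012 ] [0.3944 0.2864 0.058 ]
top green [330.  255.3 223. ] [ 0.4498 -0.043   0.012 ] [ 0.4497 -0.037   0.058 ]
top green [247.  119.1 211. ] [0.8154 0.1834 0.012 ] [0.8032 0.182  0.058 ]
top orange [376.7 250.7 188. ] [ 0.4632 -0.1681  0.012 ] [ 0.4627 -0.1579  0.058 ]
top red [145.2 292.2 118. ] [0.348  0.4429 0.012 ] [0.3512 0.4329 0.058 ]
top red [246.4 277.6  20.5] [0.3887 0.1783 0.012 ] [0.3906 0.177  0.058 ]
top red [240.2 258.2  16. ] [0.4395 0.1956 0.012 ] [0.4397 0.1937 0.058 ]
side green [205.  269.2 272.5] [0.3909 0.2916 0.012 ] [0.3699 0.28   0.058 ]
side green [345.1 267.  267.5] [ 0.448  -0.0428  0.012 ] [ 0.4246 -0.0399  0.058 ]
side green [283.  142.3  12. ] [0.8171 0.1657 0.012 ] [0.7777 0.1596 0.058 ]
side orange [397.7 268.9 244. ] [ 0.4619 -0.1685  0.012 ] [ 0.4379 -0.1602  0.058 ]
side red [249.6 267.4  12.5] [0.412  0.1857 0.012 ] [0.3901 0.1786 0.058 ]
side red [247.4 247.9  39. ] [0.4639 0.2013 0.012 ] [0.4398 0.1936 0.058 ]
side red [137.6 249.9 188. ] [0.4173 0.4703 0.012 ] [0.3952 0.451  0.058 ]
```

View pics/mag.png

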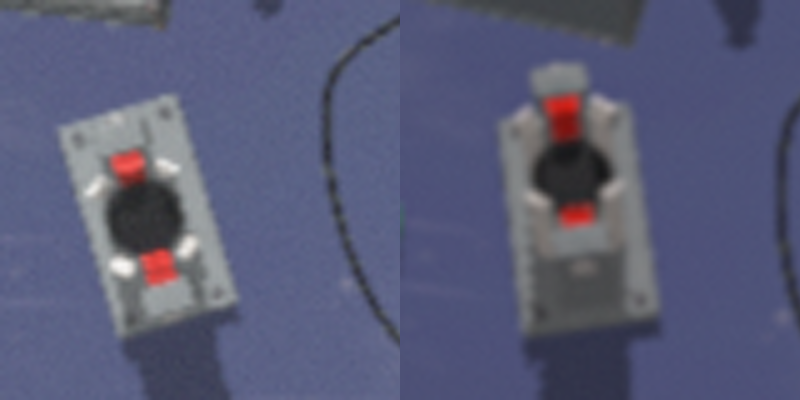

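View pics/mounts.png

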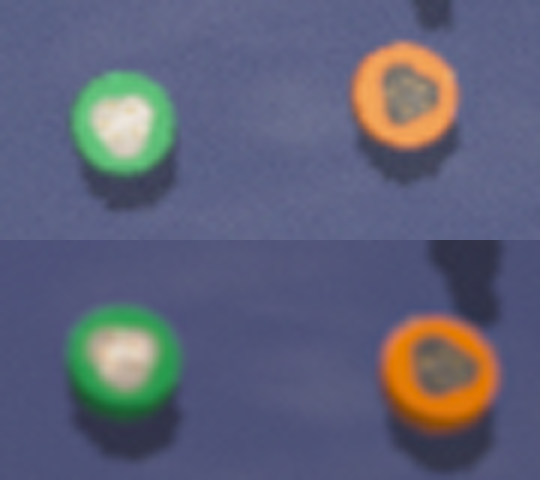

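```bash
cat >> h.py <<'E'
def dev(P,yaw=None):
    s=read_state(); M=rot(s['tcp_rot']); d=M.T@(np.array(P)-s['ee_pos'])*1000
    o=[*np.round(d,1)]
    if yaw is not None:
        T=np.array([[np.cos(yaw),np.sin(yaw),0],[np.sin(yaw),-np.cos(yaw),0],[0,0,-1]]).T
        T=np.array([[np.cos(yaw),np.sin(yaw),0],[np.sin(yaw),-np.cos(yaw),0],[0,0,-1]])
        o+= [*np.round(R.from_matrix(M.T@T).as_rotvec(),4)]
    return [float(v) for v in o]
def st():
    s=read_state(); M=rot(s['tcp_rot']); print('t',round(s['t'],2),'pos',np.round(s['ee_pos'],4),'yaw',round(np.degrees(np.arctan2(M[1,0],M[0,0])),2),'z',np.round(M[:,2],4),'F',np.round(s['ft_force'],1),'open',round(s['opening']*1000,1))
E
python3 - <<'E'
from h import *
np.set_printoptions(precision=4,suppress=True)
for n in("top","side"):
    im=cv2.imread(f"pics/{n}0.png")[:,:,::-1].copy()
    if n=="top": q=np.array([(60,128),(177,95),(238,303),(120,335)])/5.+[215,225]
    else: q=np.array([(500-400,118),(630-400,100),(660-400,320),(525-400,335)])/5.+[215,225]
    W=np.array([onz(n,p-0.4,0.008)[:2] for p in q]); print(n,W, W.mean(0)); 
    print([np.linalg.norm(W[i]-W[(i+1)%4]) for i in range(4)])
    e=(W[0]-W[3])+(W[1]-W[2]); f=(W[0]-W[1])+(W[3]-W[2]); print(np.degrees(np.arctan2(e[1],e[0])),np.degrees(np.arctan2(-f[0],f[1])))
print(tri((243.3,267.9),(248.5,257.6)))
for n in("top","side"):
  print([proj(n,(.4152,.1856,z)) for z in(.05,.075)])
  for P in((.4625,-.168,.014),(.449,-.043,.014)): print(proj(n,P))
st(); print(dev((.33,-.36,.55),np.radians(17.5)))
print(tri((330,255.3),(345.1,267)),tri((376.7,250.7),(397.7,268.9)))
E
```

```text
top [[0.4603 0.2321]
 [0.4785 0.1702]
 [0.3689 0.1364]
 [0.3515 0.1985]] [0.4148 0.1843]
[np.float64(0.06451559253618294), np.float64(0.11473907448270784), np.float64(0.06450244604006904), np.float64(0.1138349182569259)]
17.19035438877698 16.00133885169048
side [[0.4603 0.2333]
 [0.4801 0.1709]
 [0.3653 0.1359]
 [0.3481 0.1977]] [0.4134 0.1845]
[np.float64(0.06543281678128367), np.float64(0.12003117826284203), np.float64(0.06414877017348793), np.float64(0.11768816643660045)]
17.262652483073936 16.601072552981307
(array([0.415 , 0.1857, 0.0576]), np.float64(0.0007005358623085577))
[array([243.3197, 267.7839]), array([242.9828, 268.0043])]
[376.8036 250.9949]
[330.0664 255.5715]
[array([248.9204, 259.0156]), array([248.2558, 254.0641])]
[397.6547 268.2952]
[345.2903 266.2327]
t 0.1 pos [ 0.2675 -0.6192  0.2553] yaw 23.37 z [-0.0008  0.0017 -1.    ] F [-0.2 -1.1  0.3] open 85.4
[160.2, -213.7, -294.3, -0.0018, 0.0002, 0.1024]
(array([ 0.4497, -0.0433,  0.0085]), np.float64(0.0004907812864655467)) (array([ 0.4634, -0.1689,  0.0093]), np.float64(0.00021663253668515608))
```

{"api": "move_arm", "payload": {"series": [[0,0,-20,0,0,0,85],[0,0,-60,0,0,0,85],[0,0,-105,0,0,0,85],[0,0,-150,0,0,0,85],[0,0,-195,0,0,0,85],[0,0,-240,0,0,0,85],[0,0,-280,0,0,0,85],[0,0,-300,0,0,0,85],[20,-25,-300,0,0,0.1,85],[45,-60,-300,0,0,0.11,85],[75,-100,-300,0,0,0.11,85],[105,-140,-300,0,0,0.11,85],[135,-180,-300,0,0,0.11,85],[155,-205,-300,0,0,0.11,85],[160,-214,-300,0,0,0.11,85],[160,-214,-300,0,0,0.11,85]], "newtons": 40}}

```text
t: 1.7
ee_pos: [0.3299, -0.3585, 0.5567]
tcp_rot: [0.0, 0.989, 0.15, 0.0]
ft_force: [-0.4, -0.2, 0.2]
opening: 0.085
```

Run:
```python
from h import *
st(); print(dev((.463,-.1685,.12),np.radians(17)),dev((.463,-.1685,.55)))
```

```text
t 1.7 pos [ 0.3299 -0.3585  0.5567] yaw 17.2 z [ 3.e-04 -8.e-04 -1.e+00] F [-0.4 -0.2  0.2] open 85.0
[183.3, -142.6, 436.6, 0.0009, -0.0001, 0.0035] [183.3, -142.2, 6.6]
```

{"api": "move_arm", "payload": {"series": [[15,-12,0,0,0,0,85],[45,-36,0,0,0,0,85],[80,-64,0,0,0,0,85],[115,-90,0,0,0,0,85],[150,-118,20,0,0,0,85],[175,-138,50,0,0,0,85],[183.3,-142.5,95,0,0,0,85],[183.3,-142.5,140,0,0,0,85],[183.3,-142.5,185,0,0,0,85],[183.3,-142.5,230,0,0,0,85],[183.3,-142.5,275,0,0,0,85],[183.3,-142.5,320,0,0,0,85],[183.3,-142.5,365,0,0,0,85],[183.3,-142.5,405,0,0,0,85],[183.3,-142.5,430,0,0,0,85],[183.3,-142.5,437,0,0,0,85],[183.3,-142.5,437,0,0,0,85]]}}

```text
t: 3.4
ee_pos: [0.4627, -0.171, 0.1181]
tcp_rot: [-0.0, 0.989, 0.147, -0.001]
ft_force: [0.0, -0.5, 1.0]
opening: 0.0848
```

Run:
```python
from h import *
st(); print(dev((.463,-.1685,.028),np.radians(17)))
for n in("side","top"):
    im=read_camera(n); cv2.imwrite(f"pics/{n}1.png",cv2.resize(im[180:320,300:480,::-1],None,fx=4,fy=4))
s=read_state();print(proj("top",s['ee_pos']),proj("side",s['ee_pos']))
```

```text
t 3.4 pos [ 0.4627 -0.171   0.1181] yaw 16.94 z [-2.4e-03  6.0e-04 -1.0e+00] F [ 0.  -0.5  1. ] open 84.8
[1.2, -2.2, 90.1, -0.0013, 0.0022, -0.001]
[387.42981289 249.89291823] [408.18501095 246.62932561]
```

View pics/side1.png

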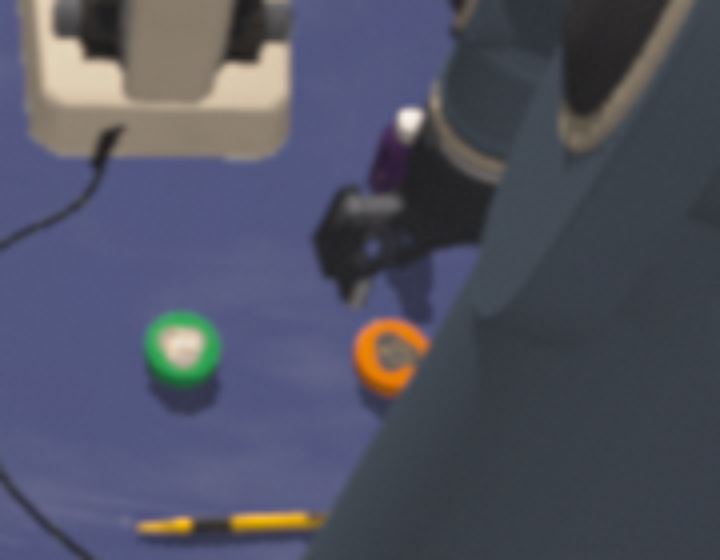

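View pics/top1.png

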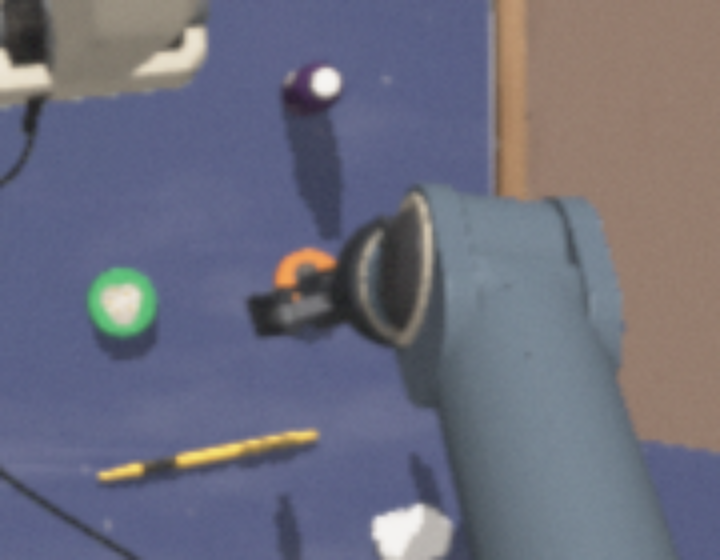

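{"api": "move_arm", "payload": {"series": [[1,-2,20,0,0,0,85],[1,-2,45,0,0,0,85],[1,-2,65,0,0,0,85],[1,-2,75,0,0,0,85],[1,-2,75,0,0,0,85],[1,-2,75,0,0,0,85]]}}

```text
t: 4.1
ee_pos: [0.4645, -0.1679, 0.0454]
tcp_rot: [0.001, 0.989, 0.148, 0.001]
ft_force: [-1.1, -0.6, -0.6]
opening: 0.0854
```

Run:
```python
from h import *
st(); print(dev((.463,-.1685,.028),np.radians(17)))
```

```text
t 4.1 pos [ 0.4645 -0.1679  0.0454] yaw 17.06 z [ 2.1e-03 -8.0e-04 -1.0e+00] F [-1.1 -0.6 -0.6] open 85.4
[-1.7, 0.1, 17.4, 0.0014, -0.0018, 0.001]
```

{"api": "move_arm", "payload": {"series": [[-1,0,8,0,0,0,85],[-1.5,0,15,0,0,0,85],[-1.5,0,19.5,0,0,0,85],[-1.5,0,19.5,0,0,0,70],[-1.5,0,19.5,0,0,0,50],[-1.5,0,19.5,0,0,0,30],[-1.5,0,19.5,0,0,0,30],[-1.5,0,19.5,0,0,0,30],[-1.5,0,19.5,0,0,0,30]]}}

```text
t: 5.0
ee_pos: [0.4624, -0.168, 0.0253]
tcp_rot: [0.0, 0.989, 0.148, 0.0]
ft_force: [-1.3, 0.1, 6.5]
opening: 0.043
```

Run:
```python
from h import *
st(); print(dev((.463,-.1685,.15),np.radians(17)))
im=read_camera("side"); cv2.imwrite(f"pics/side2.png",cv2.resize(im[220:320,300:480,::-1],None,fx=4,fy=4))
```

```text
t 5.0 pos [ 0.4624 -0.168   0.0253] yaw 17.06 z [ 8.e-04 -3.e-04 -1.e+00] F [-1.3  0.1  6.5] open 43.0
[0.5, 0.7, -124.7, 0.0005, -0.0006, 0.0011]
```

View pics/side2.png

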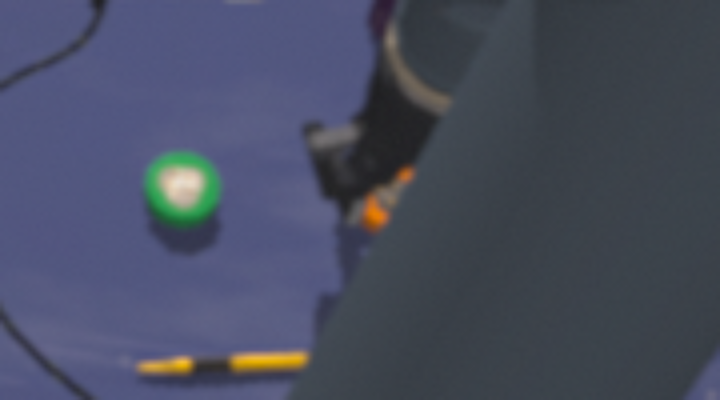

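{"api": "move_arm", "payload": {"series": [[0,0,-10,0,0,0,30],[0,0,-30,0,0,0,30],[0,0,-60,0,0,0,30],[0,0,-95,0,0,0,30],[0,0,-120,0,0,0,30],[0,0,-125,0,0,0,30]]}}

```text
t: 5.65
ee_pos: [0.4638, -0.1684, 0.1531]
tcp_rot: [0.002, 0.989, 0.148, 0.003]
ft_force: [0.0, 0.4, -1.5]
opening: 0.0433
```

Run:
```python
from h import *
st(); print(dev((.4147,.185,.15),np.radians(17)))
im=read_camera("side"); cv2.imwrite(f"pics/side3.png",cv2.resize(im[180:320,300:480,::-1],None,fx=4,fy=4))
```

```text
t 5.65 pos [ 0.4638 -0.1684  0.1531] yaw 17.05 z [ 0.006  -0.0023 -1.    ] F [ 0.   0.4 -1.5] open 43.3
[56.7, -352.3, 2.0, 0.004, -0.005, 0.0009]
```

View pics/side3.png

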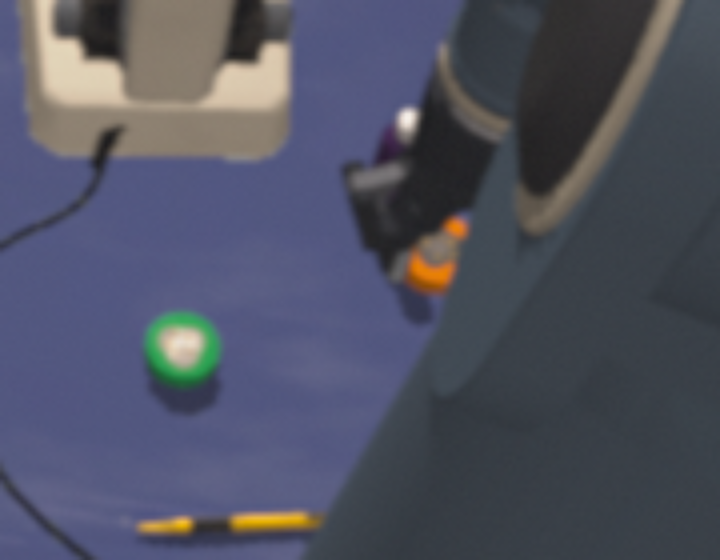

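{"api": "move_arm", "payload": {"series": [[2,-10,0,0,0,0,30],[6,-35,0,0,0,0,30],[12,-75,0,0,0,0,30],[18,-115,0,0,0,0,30],[25,-155,0,0,0,0,30],[32,-195,0,0,0,0,30],[38,-235,0,0,0,0,30],[44,-275,0,0,0,0,30],[50,-310,0,0,0,0,30],[54,-335,0,0,0,0,30],[56,-348,0,0,0,0,30],[56.7,-352.3,0,0,0,0,30],[56.7,-352.3,0,0,0,0,30],[56.7,-352.3,0,0,0,0,30],[56.7,-352.3,0,0,0,0,30]]}}

```text
t: 7.2
ee_pos: [0.4129, 0.1843, 0.1494]
tcp_rot: [0.0, 0.989, 0.147, -0.0]
ft_force: [-0.3, 0.0, -0.6]
opening: 0.0433
```

Run:
```python
from h import *
st(); print(dev((.4147,.185,.15),np.radians(17)))
for n,(r,c) in dict(side=(200,190),top=(200,180)).items():
    im=read_camera(n); cv2.imwrite(f"pics/{n}4.png",im[:,:,::-1]); cv2.imwrite(f"pics/{n}4c.png",cv2.resize(im[r:r+120,c:c+150,::-1],None,fx=5,fy=5,interpolation=cv2.INTER_CUBIC))
    print(n,blobs(im,'orange',20))
```

```text
t 7.2 pos [0.4129 0.1843 0.1494] yaw 16.95 z [-7.e-04 -8.e-04 -1.e+00] F [-0.3  0.  -0.6] open 43.3
[1.9, -0.1, -0.6, 0.0006, 0.0009, -0.0008]
side [(246.97717622080677, 242.14225053078553, 314.0)]
top []
```

View pics/side4c.png

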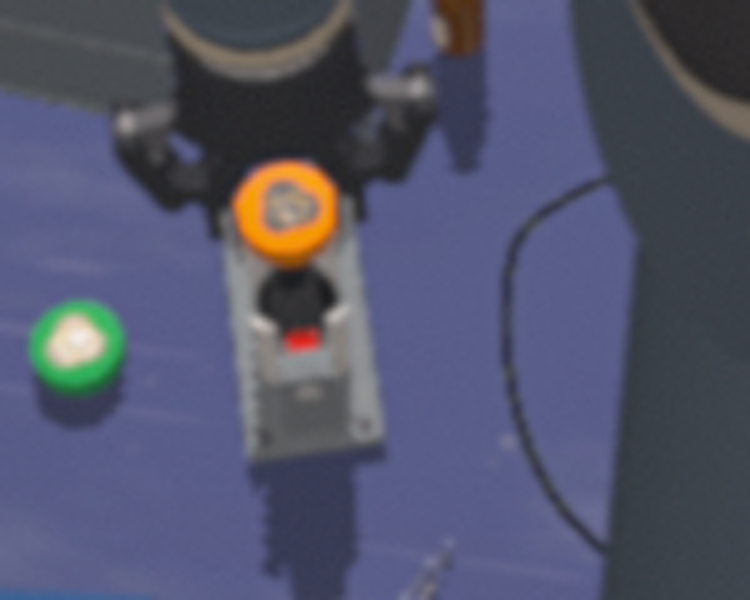

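View pics/top4c.png

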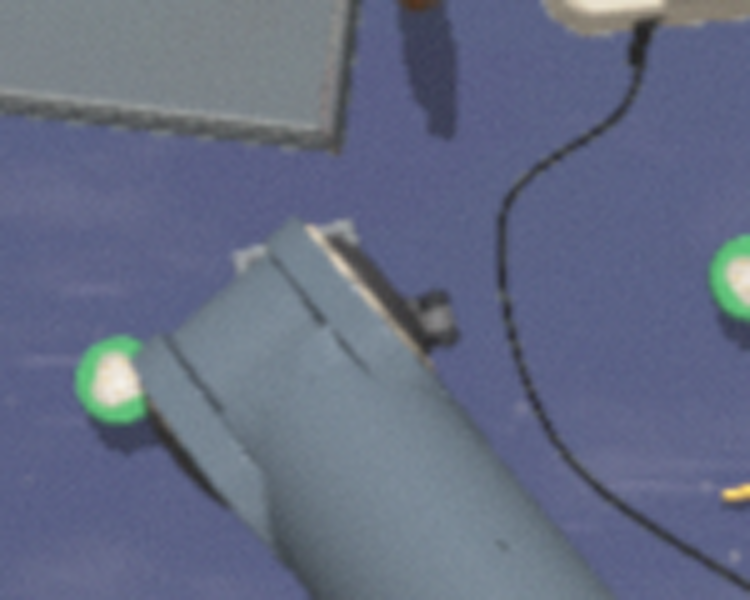

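Run:
```python
from h import *
print(onz("side",(247,242.14),.1325), read_state()['ee_pos'])
print(onz("side",(397.7,268.9),.009),onz("side",(345.1,267),.009))
print(dev((.4147,.185,.09)))
```

```text
[0.41484591 0.18469275 0.1325    ] [0.41307331 0.18454693 0.14966181]
[ 0.46350339 -0.16904491  0.009     ] [ 0.44942169 -0.04302347  0.009     ]
[1.7, 0.0, 59.7]
```

{"api": "move_arm", "payload": {"series": [[0.2,-0.4,15,0,0,0,30],[0.2,-0.4,35,0,0,0,30],[0.2,-0.4,48,0,0,0,30],[0.2,-0.4,55,0,0,0,30],[0.2,-0.4,59,0,0,0,30],[0.2,-0.4,61,0,0,0,30],[0.2,-0.4,61,0,0,0,30]]}}

```text
t: 8.0
ee_pos: [0.4132, 0.186, 0.089]
tcp_rot: [-0.0, 0.989, 0.148, 0.0]
ft_force: [0.2, -0.0, -0.8]
opening: 0.0432
```

Run:
```python
from h import *
st()
for n,(r,c) in dict(side=(200,190)).items():
    im=read_camera(n); cv2.imwrite(f"pics/{n}5c.png",cv2.resize(im[r:r+120,c:c+150,::-1],None,fx=5,fy=5,interpolation=cv2.INTER_CUBIC))
    b=blobs(im,'orange',20); print(n,b, onz(n,b[0][:2],read_state()['ee_pos'][2]-.0253+.0085))
```

```text
t 8.0 pos [0.4132 0.186  0.089 ] yaw 17.06 z [ 5.e-04  1.e-04 -1.e+00] F [ 0.2 -0.  -0.8] open 43.2
side [(247.82302405498282, 254.39404352806412, 291.0)] [0.41553073 0.18685654 0.07238068]
```

View pics/side5c.png

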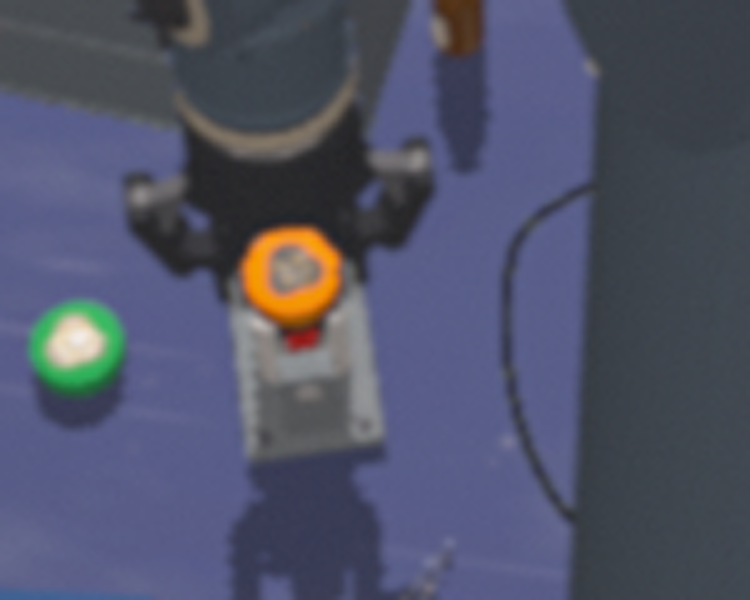

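{"api": "move_arm", "payload": {"series": [[-0.6,0.8,1,0,0,0,30],[-0.6,0.8,2.5,0,0,0,30],[-0.6,0.8,4,0,0,0,30],[-0.6,0.8,5.5,0,0,0,30],[-0.6,0.8,5.5,0,0,0,30]]}}

```text
t: 8.55
ee_pos: [0.4131, 0.1852, 0.0833]
tcp_rot: [-0.0, 0.989, 0.148, 0.0]
ft_force: [1.3, -0.4, 0.1]
opening: 0.0431
```

Run:
```python
from h import *
st()
for n,(r,c) in dict(side=(200,190)).items():
    im=read_camera(n); cv2.imwrite(f"pics/{n}6c.png",cv2.resize(im[r:r+120,c:c+150,::-1],None,fx=5,fy=5,interpolation=cv2.INTER_CUBIC))
    b=blobs(im,'orange',20); print(n,b, onz(n,b[0][:2],read_state()['ee_pos'][2]-.0253+.0085))
```

```text
t 8.55 pos [0.4131 0.1852 0.0833] yaw 17.06 z [ 8.e-04  4.e-04 -1.e+00] F [ 1.3 -0.4  0.1] open 43.1
side [(248.41920903954798, 255.97118644067797, 295.0)] [0.41461331 0.18563685 0.06658067]
```

View pics/side6c.png

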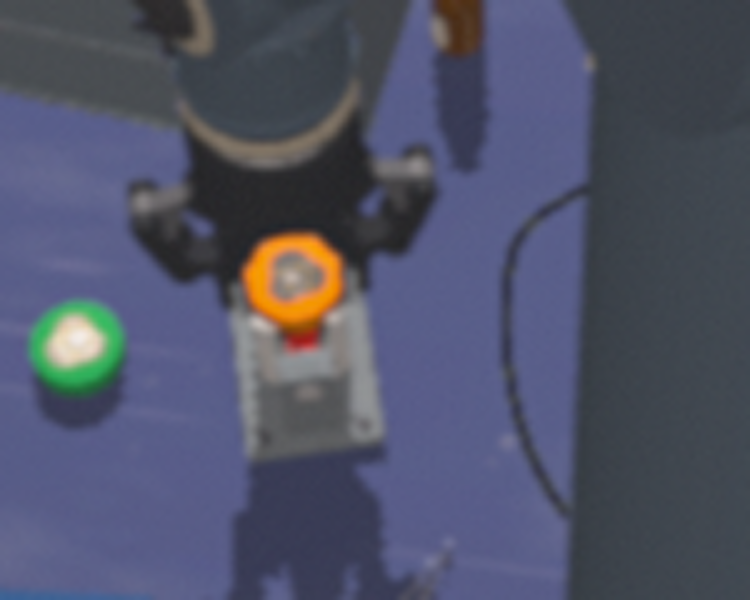

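{"api": "move_arm", "payload": {"series": [[0,0,0.7,0,0,0,30],[0,0,1.4,0,0,0,30],[0,0,1.4,0,0,0,30]]}}

```text
t: 8.9
ee_pos: [0.4128, 0.1851, 0.0821]
tcp_rot: [-0.0, 0.989, 0.148, 0.0]
ft_force: [-0.0, -0.1, 2.5]
opening: 0.0433
```

{"api": "move_arm", "payload": {"series": [[0,0,-0.7,0,0,0,60],[0,0,-0.7,0,0,0,75],[0,0,-0.7,0,0,0,75],[0,0,-0.7,0,0,0,75],[0,0,-20,0,0,0,75],[0,0,-50,0,0,0,75],[0,0,-62,0,0,0,30],[0,0,-62,0,0,0,0],[0,0,-62,0,0,0,0],[0,0,-62,0,0,0,0],[0,0,-62,0,0,0,0]]}}

```text
t: 10.0
ee_pos: [0.4121, 0.1846, 0.1429]
tcp_rot: [0.0, 0.989, 0.148, -0.001]
ft_force: [-0.4, -0.4, -0.7]
opening: 0.0022
```

Run:
```python
from h import *
st()
for n,(r,c) in dict(side=(200,190)).items():
    im=read_camera(n); cv2.imwrite(f"pics/{n}7c.png",cv2.resize(im[r:r+120,c:c+150,::-1],None,fx=5,fy=5,interpolation=cv2.INTER_CUBIC))
    b=blobs(im,'orange',20); print(n,b, onz(n,b[0][:2],.0665))
```

```text
t 10.0 pos [0.4121 0.1846 0.1429] yaw 17.07 z [-2.e-03 -7.e-04 -1.e+00] F [-0.4 -0.4 -0.7] open 2.2
side [(248.651102464332, 256.44357976653697, 257.0)] [0.41352    0.18487988 0.0665    ]
```

View pics/side7c.png

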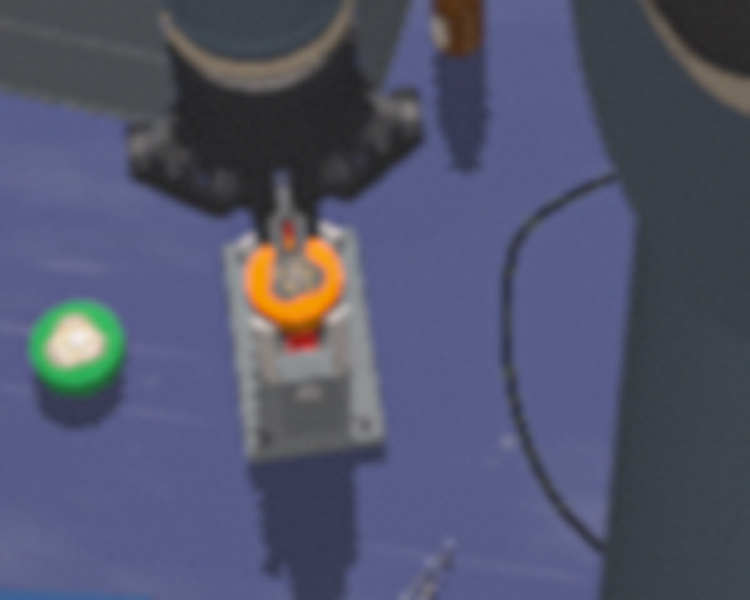

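{"api": "move_arm", "payload": {"series": [[2.5,0.2,12,0,0,0,0],[2.5,0.2,30,0,0,0,0],[2.5,0.2,40,0,0,0,0],[2.5,0.2,44,0,0,0,0],[2.5,0.2,47,0,0,0,0],[2.5,0.2,49,0,0,0,0],[2.5,0.2,49,0,0,0,0]], "newtons": 60}}

```text
t: 10.75
ee_pos: [0.4154, 0.1857, 0.0951]
tcp_rot: [-0.0, 0.989, 0.148, 0.0]
ft_force: [0.6, 0.2, -0.6]
opening: -0.0002
```

Run:
```python
from h import *
st()
for n,(r,c) in dict(side=(200,190)).items():
    im=read_camera(n); cv2.imwrite(f"pics/{n}8c.png",cv2.resize(im[r:r+120,c:c+150,::-1],None,fx=5,fy=5,interpolation=cv2.INTER_CUBIC))
```

```text
t 10.75 pos [0.4154 0.1857 0.0951] yaw 17.07 z [ 7.e-04  3.e-04 -1.e+00] F [ 0.6  0.2 -0.6] open -0.2
```

View pics/side8c.png

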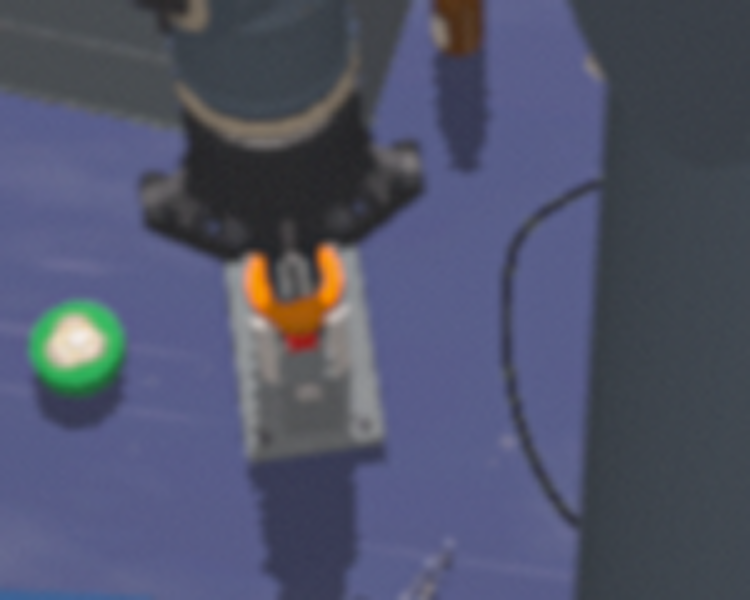

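{"api": "move_arm", "payload": {"series": [[-0.5,0.2,1,0,0,0,0],[-0.5,0.2,2,0,0,0,0],[-0.5,0.2,3,0,0,0,0],[-0.5,0.2,4,0,0,0,0],[-0.5,0.2,5,0,0,0,0],[-0.5,0.2,6,0,0,0,0]]}}

```text
t: 11.4
ee_pos: [0.4161, 0.1858, 0.0901]
tcp_rot: [-0.0, 0.989, 0.148, 0.002]
ft_force: [0.3, 0.1, 0.4]
opening: -0.0002
```

Run:
```python
from h import *
st()
for n,(r,c) in dict(side=(200,190)).items():
    im=read_camera(n); cv2.imwrite(f"pics/{n}9c.png",cv2.resize(im[r:r+120,c:c+150,::-1],None,fx=5,fy=5,interpolation=cv2.INTER_CUBIC))
```

```text
t 11.4 pos [0.4161 0.1858 0.0901] yaw 17.06 z [ 0.0032  0.0011 -1.    ] F [0.3 0.1 0.4] open -0.2
```

View pics/side9c.png

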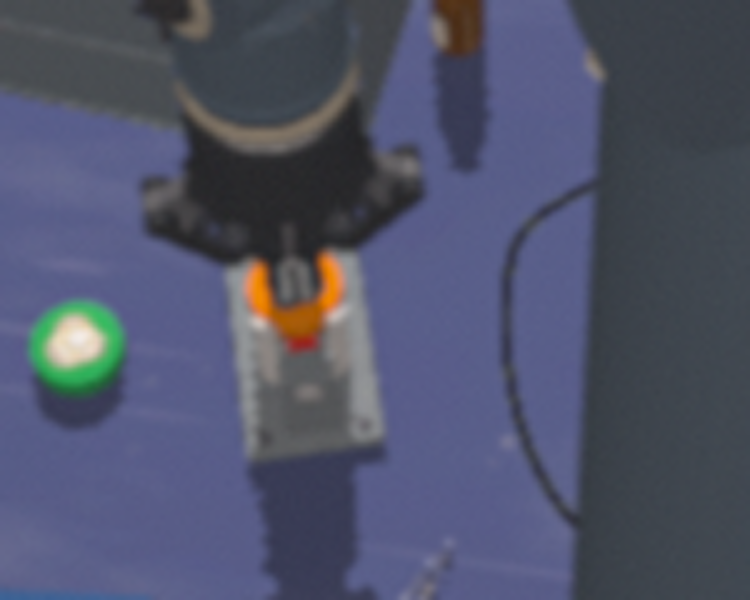

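{"api": "move_arm", "payload": {"series": [[-1.2,0.2,1.5,0,0,0,0],[-1.2,0.2,3,0,0,0,0],[-1.2,0.2,4,0,0,0,0],[-1.2,0.2,5,0,0,0,0],[-1.2,0.2,5,0,0,0,0]]}}

```text
t: 11.95
ee_pos: [0.4139, 0.1849, 0.0839]
tcp_rot: [-0.0, 0.989, 0.148, 0.0]
ft_force: [1.8, 0.5, 3.6]
opening: 0.0002
```

Run:
```python
from h import *
st()
for n,(r,c) in dict(side=(200,190)).items():
    im=read_camera(n); cv2.imwrite(f"pics/{n}10c.png",cv2.resize(im[r:r+120,c:c+150,::-1],None,fx=5,fy=5,interpolation=cv2.INTER_CUBIC))
st()
```

```text
t 11.95 pos [0.4139 0.1849 0.0839] yaw 17.07 z [ 5.e-04  4.e-04 -1.e+00] F [1.8 0.5 3.6] open 0.2
t 12.0 pos [0.4138 0.1848 0.0839] yaw 17.07 z [ 4.e-04  4.e-04 -1.e+00] F [1.  1.2 2.4] open -0.5
```

View pics/side10c.png

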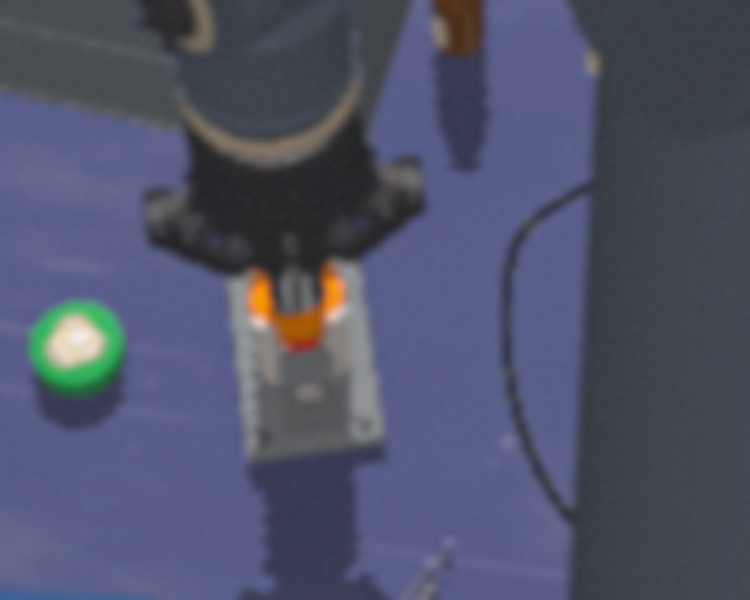

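{"api": "move_arm", "payload": {"series": [[0.5,0,1.5,0,0,0,0],[0.5,0,3,0,0,0,0],[0.5,0,4.5,0,0,0,0],[0.5,0,6,0,0,0,0],[0.5,0,7.5,0,0,0,0],[0.5,0,9,0,0,0,0],[0.5,0,10.5,0,0,0,0],[0.5,0,12,0,0,0,0],[0.5,0,12.5,0,0,0,0],[0.5,0,12.5,0,0,0,0]]}}

```text
t: 13.0
ee_pos: [0.4139, 0.1848, 0.0712]
tcp_rot: [0.0, 0.989, 0.148, -0.0]
ft_force: [0.7, 1.5, 3.5]
opening: -0.0001
```

Run:
```python
from h import *
st()
for n,(r,c) in dict(side=(200,190)).items():
    im=read_camera(n); cv2.imwrite(f"pics/{n}11c.png",cv2.resize(im[r:r+120,c:c+150,::-1],None,fx=5,fy=5,interpolation=cv2.INTER_CUBIC))
st()
```

```text
t 13.0 pos [0.4139 0.1848 0.0712] yaw 17.06 z [-5.e-04 -2.e-04 -1.e+00] F [0.7 1.5 3.5] open -0.1
t 13.05 pos [0.4139 0.1848 0.0713] yaw 17.07 z [-4.e-04 -2.e-04 -1.e+00] F [-0.5  1.3  3.9] open -0.2
```

View pics/side11c.png

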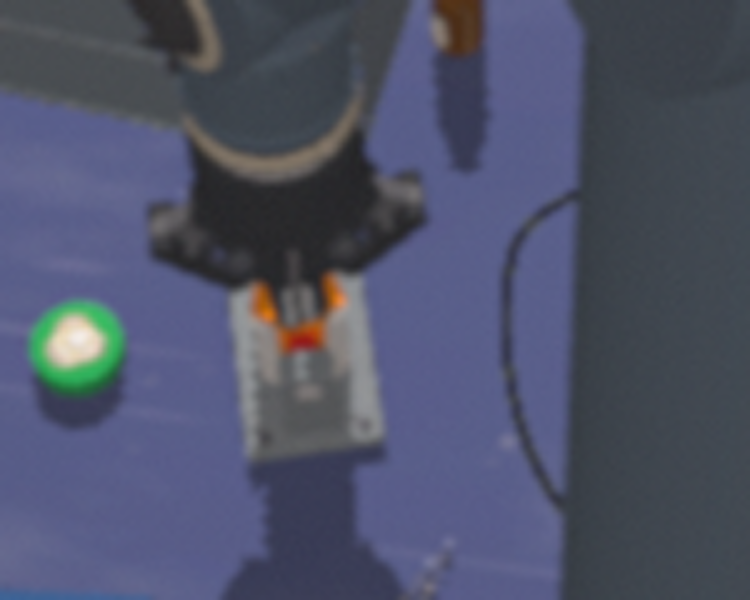

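{"api": "move_arm", "payload": {"series": [[0,0,0.8,0,0,0,0],[0,0,0.8,0,0,0,0],[0,0,-10,0,0,0,0],[0,0,-35,0,0,0,0],[0,0,-65,0,0,0,0],[0,0,-85,0,0,0,30],[0,0,-90,0,0,0,60],[0,0,-90,0,0,0,85]]}}

```text
t: 13.85
ee_pos: [0.4141, 0.1842, 0.1618]
tcp_rot: [0.0, 0.989, 0.148, 0.0]
ft_force: [-0.6, -0.6, 0.3]
opening: 0.0433
```

Run:
```python
from h import *
st(); print(dev((.4495,-.043,.16),np.radians(17)))
for n,(r,c) in dict(side=(200,190)).items():
    im=read_camera(n); cv2.imwrite(f"pics/{n}12c.png",cv2.resize(im[r:r+120,c:c+150,::-1],None,fx=5,fy=5,interpolation=cv2.INTER_CUBIC))
st()
```

```text
t 13.85 pos [0.4141 0.1842 0.1618] yaw 17.02 z [ 9.e-04 -6.e-04 -1.e+00] F [-0.6 -0.6  0.3] open 43.3
[-32.7, 227.6, 2.0, 0.0008, -0.0007, 0.0003]
t 13.9 pos [0.4136 0.184  0.161 ] yaw 17.03 z [-8.0e-04 -1.1e-03 -1.0e+00] F [0.5 0.  0.1] open 50.8
```

View pics/side12c.png

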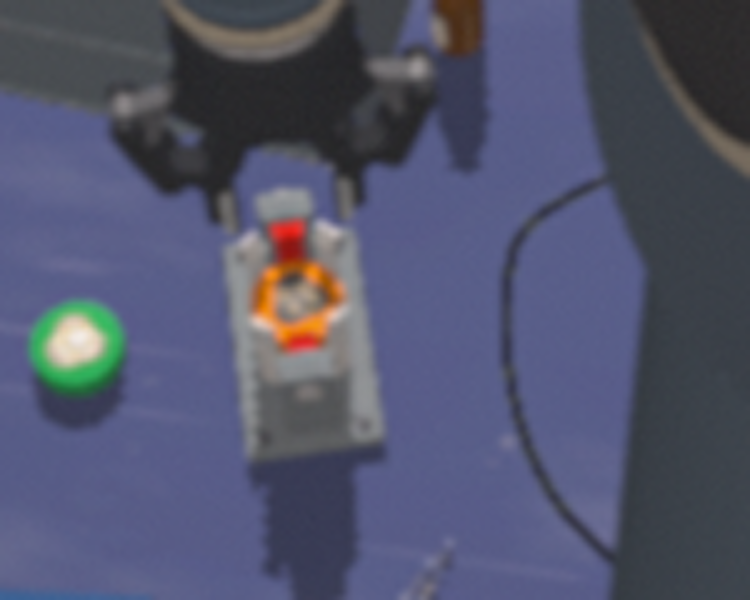

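{"api": "move_arm", "payload": {"series": [[-2,15,0,0,0,0,85],[-7,50,0,0,0,0,85],[-14,95,0,0,0,0,85],[-20,140,0,0,0,0,85],[-27,185,10,0,0,0,85],[-31,215,30,0,0,0,85],[-32.7,227.6,60,0,0,0,85],[-32.7,227.6,90,0,0,0,85],[-32.7,227.6,110,0,0,0,85],[-32.7,227.6,116,0,0,0,85],[-32.7,227.6,116,0,0,0,85],[-32.7,227.6,116,0,0,0,85]]}}

```text
t: 15.1
ee_pos: [0.4498, -0.0422, 0.0457]
tcp_rot: [0.0, 0.989, 0.149, 0.0]
ft_force: [-0.3, -0.1, -0.1]
opening: 0.0851
```

Run:
```python
from h import *
st(); print(dev((.4495,-.043,.0253),np.radians(17)))
im=read_camera("side"); cv2.imwrite("pics/side13.png",im[:,:,::-1])
cv2.imwrite(f"pics/side13c.png",cv2.resize(im[200:320,280:430,::-1],None,fx=5,fy=5,interpolation=cv2.INTER_CUBIC))
```

```text
t 15.1 pos [ 0.4498 -0.0422  0.0457] yaw 17.09 z [ 3.e-04 -0.e+00 -1.e+00] F [-0.3 -0.1 -0.1] open 85.1
[-0.6, 0.7, 20.4, 0.0001, -0.0003, 0.0016]
```

View pics/side13c.png

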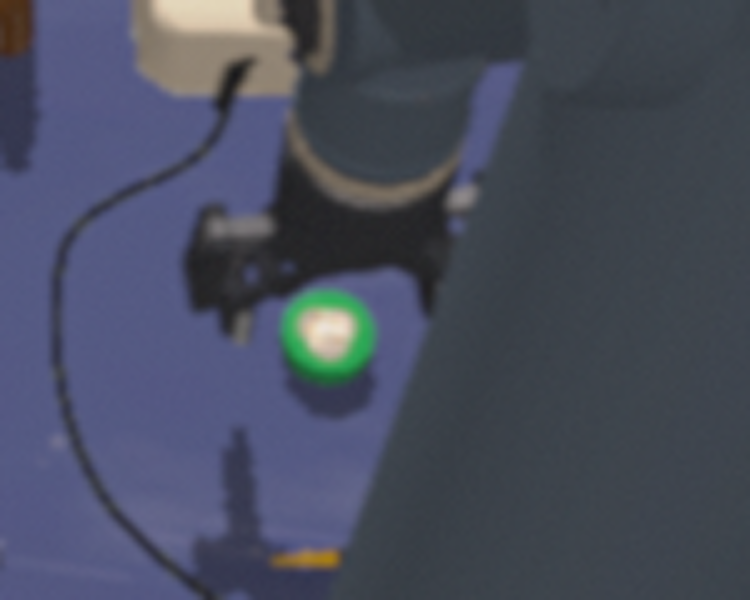

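{"api": "move_arm", "payload": {"series": [[0,0.7,8,0,0,0,85],[0,0.7,16,0,0,0,85],[0,0.7,20,0,0,0,80],[0,0.7,20.2,0,0,0,70],[0,0.7,20.2,0,0,0,50],[0,0.7,20.2,0,0,0,30],[0,0.7,20.2,0,0,0,30],[0,0.7,20.2,0,0,0,30],[0,0.7,20.2,0,0,0,30]], "newtons": 40}}

```text
t: 16.05
ee_pos: [0.45, -0.043, 0.0256]
tcp_rot: [0.0, 0.989, 0.148, 0.0]
ft_force: [-0.9, 1.0, 5.9]
opening: 0.0435
```

{"api": "move_arm", "payload": {"series": [[0,0,-10,0,0,0,30],[0,0,-30,0,0,0,30],[0,0,-60,0,0,0,30],[0,0,-95,0,0,0,30],[0,0,-120,0,0,0,30],[0,0,-125,0,0,0,30]]}}

```text
t: 16.65
ee_pos: [0.4516, -0.0432, 0.1534]
tcp_rot: [0.001, 0.989, 0.148, 0.003]
ft_force: [-0.1, 0.1, -1.2]
opening: 0.0432
```

Run:
```python
from h import *
st(); print(dev((.4135,.185,.15),np.radians(17)))
im=read_camera("side"); cv2.imwrite("pics/side14.png",im[:,:,::-1])
cv2.imwrite(f"pics/side14c.png",cv2.resize(im[200:320,280:430,::-1],None,fx=5,fy=5,interpolation=cv2.INTER_CUBIC))
```

```text
t 16.65 pos [ 0.4516 -0.0432  0.1534] yaw 17.04 z [ 0.0064 -0.001  -1.    ] F [-0.1  0.1 -1.2] open 43.2
[30.4, -229.3, 2.9, 0.0029, -0.0059, 0.0007]
```

View pics/side14c.png

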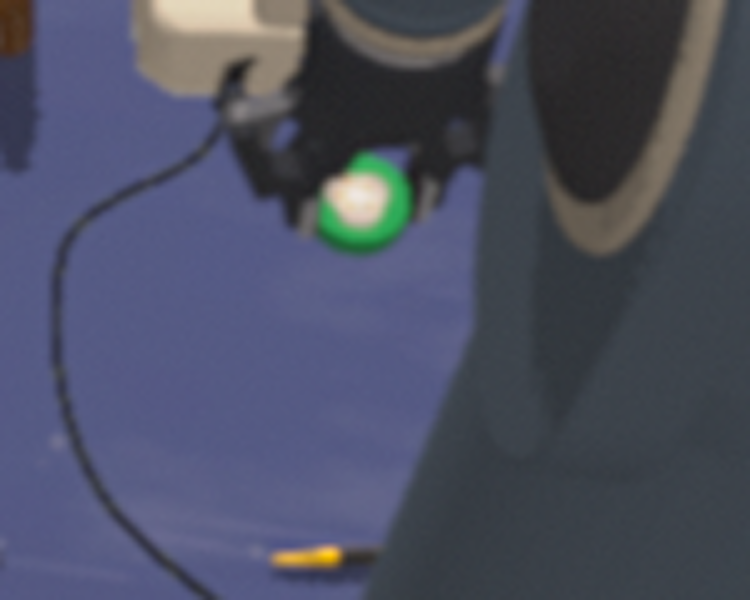

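{"api": "move_arm", "payload": {"series": [[2,-12,0,0,0,0,30],[6,-40,0,0,0,0,30],[11,-80,0,0,0,0,30],[16,-120,0,0,0,0,30],[22,-160,0,0,0,0,30],[26,-195,0,0,0,0,30],[29,-218,0,0,0,0,30],[31.5,-228,0,0,0,0,30],[31.5,-229.3,0,0,0,0,30],[31.5,-229.3,0,0,0,0,30],[31.5,-229.3,0,0,0,0,30]]}}

```text
t: 17.8
ee_pos: [0.4128, 0.1838, 0.1498]
tcp_rot: [0.0, 0.989, 0.147, -0.0]
ft_force: [-0.4, -0.2, -1.1]
opening: 0.0432
```

Run:
```python
from h import *
st()
im=read_camera("side"); h=im.copy()
b=[x for x in blobs(im,'green',20) if x[0]>220]; z=read_state()['ee_pos'][2]-.0253+.0085
P=onz("side",b[0][:2],z); print(b,P)
s=read_state(); print(dev(s['ee_pos']+np.array([.4147,.1855,.1])-[P[0],P[1],.1]))
cv2.imwrite(f"pics/side15c.png",cv2.resize(im[200:320,190:340,::-1],None,fx=5,fy=5,interpolation=cv2.INTER_CUBIC))
```

```text
t 17.8 pos [0.4128 0.1838 0.1498] yaw 16.93 z [-8.0e-04 -1.1e-03 -1.0e+00] F [-0.4 -0.2 -1.1] open 43.2
[(247.1775304716481, 242.26656067832536, 314.5)] [0.41428008 0.18414309 0.13307538]
[0.8, -1.2, -0.0]
```

View pics/side15c.png

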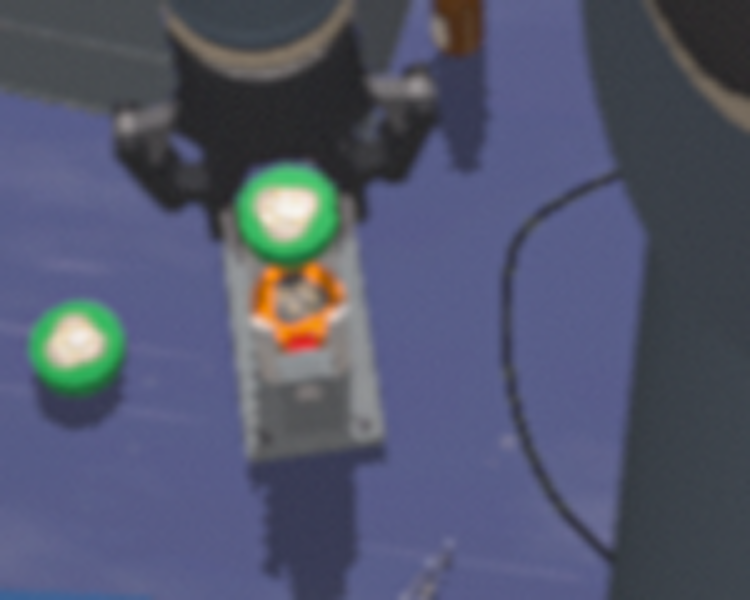

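{"api": "move_arm", "payload": {"series": [[0.4,-0.5,15,0,0,0,30],[0.4,-0.5,35,0,0,0,30],[0.4,-0.5,48,0,0,0,30],[0.4,-0.5,55,0,0,0,30],[0.4,-0.5,59,0,0,0,30],[0.4,-0.5,60,0,0,0,30],[0.4,-0.5,60,0,0,0,30]]}}

```text
t: 18.55
ee_pos: [0.4132, 0.1861, 0.0905]
tcp_rot: [-0.0, 0.989, 0.148, 0.0]
ft_force: [0.5, -0.4, -0.2]
opening: 0.0436
```

Run:
```python
from h import *
st()
im=read_camera("side"); h=im.copy()
b=[x for x in blobs(im,'green',20) if x[0]>220]; z=read_state()['ee_pos'][2]-.0253+.0085
P=onz("side",b[0][:2],z); print(b,P)
s=read_state(); print(dev(s['ee_pos']+np.array([.4147,.1855,.1])-[P[0],P[1],.1]), dev([.413,.1852,.0833]))
```

```text
t 18.55 pos [0.4132 0.1861 0.0905] yaw 17.06 z [ 7.e-04  2.e-04 -1.e+00] F [ 0.5 -0.4 -0.2] open 43.6
[(247.756862745098, 254.34285714285716, 297.5)] [0.41489784 0.18679573 0.07384242]
[-0.6, 1.2, -0.0] [-0.5, 0.8, 7.3]
```

{"api": "move_arm", "payload": {"series": [[-0.5,0.8,1,0,0,0,30],[-0.5,0.8,3,0,0,0,30],[-0.5,0.8,5,0,0,0,30],[-0.5,0.8,6.5,0,0,0,30],[-0.5,0.8,7.8,0,0,0,30],[-0.5,0.8,8.2,0,0,0,30],[-0.5,0.8,8.2,0,0,0,30]]}}

```text
t: 19.3
ee_pos: [0.4133, 0.1855, 0.0823]
tcp_rot: [-0.0, 0.989, 0.148, 0.001]
ft_force: [1.9, 0.9, 2.9]
opening: 0.0431
```

Run:
```python
from h import *
st()
im=read_camera("side"); h=im.copy()
b=[x for x in blobs(im,'green',20) if x[0]>220]; z=read_state()['ee_pos'][2]-.0253+.0085
P=onz("side",b[0][:2],z); print(b,P)
cv2.imwrite(f"pics/side16c.png",cv2.resize(im[200:320,190:340,::-1],None,fx=5,fy=5,interpolation=cv2.INTER_CUBIC))
```

```text
t 19.3 pos [0.4133 0.1855 0.0823] yaw 17.07 z [ 1.4e-03  9.0e-04 -1.0e+00] F [1.9 0.9 2.9] open 43.1
[(248.29043478260868, 255.69391304347826, 287.5)] [0.41581375 0.18624245 0.06552529]
```

View pics/side16c.png

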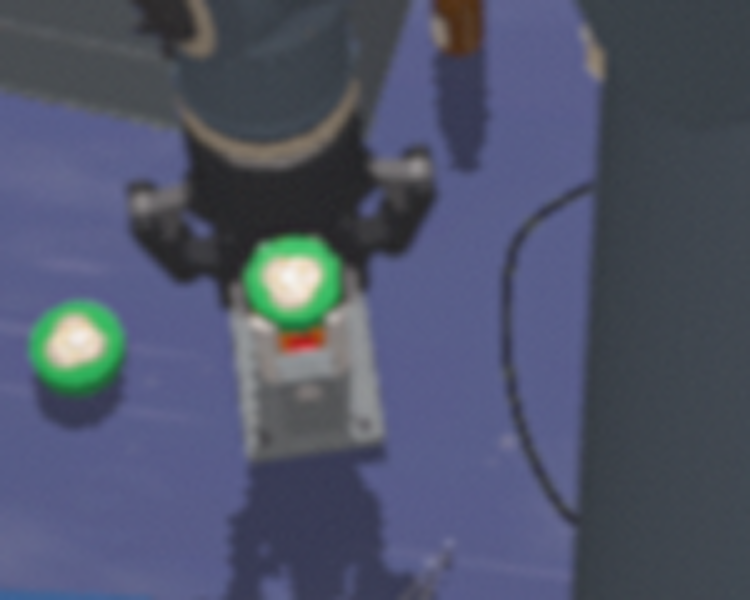

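{"api": "move_arm", "payload": {"series": [[0,0,-0.7,0,0,0,60],[0,0,-0.7,0,0,0,75],[0,0,-0.7,0,0,0,75],[0,0,-0.7,0,0,0,75],[0,0,-20,0,0,0,75],[0,0,-50,0,0,0,75],[0,0,-62,0,0,0,30],[0,0,-62,0,0,0,0],[0,0,-62,0,0,0,0],[0,0,-62,0,0,0,0],[0,0,-62,0,0,0,0]]}}

```text
t: 20.45
ee_pos: [0.412, 0.1847, 0.143]
tcp_rot: [0.0, 0.989, 0.148, -0.001]
ft_force: [-0.3, -0.2, -0.1]
opening: 0.0013
```

Run:
```python
from h import *
st(); print(dev((.4145,.1853,.097)))
im=read_camera("side")
b=[x for x in blobs(im,'green',20) if x[0]>220]; print(b, onz("side",b[0][:2],.0665))
cv2.imwrite(f"pics/side17c.png",cv2.resize(im[200:320,190:340,::-1],None,fx=5,fy=5,interpolation=cv2.INTER_CUBIC))
```

```text
t 20.45 pos [0.412  0.1847 0.143 ] yaw 17.07 z [-2.e-03 -8.e-04 -1.e+00] F [-0.3 -0.2 -0.1] open 1.3
[2.7, 0.2, 46.0]
[(248.27743694614858, 256.3340149965917, 244.5)] [0.41367041 0.18579681 0.0665    ]
```

View pics/side17c.png

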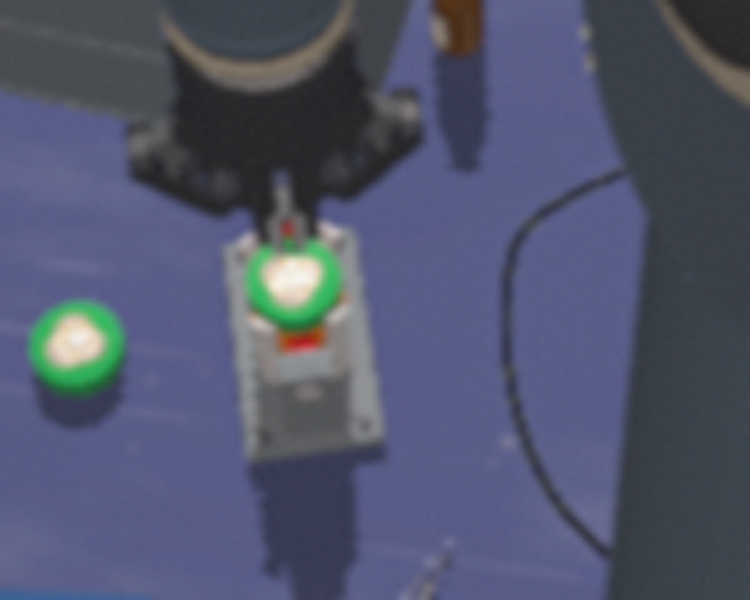

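Resting level as before. Press the same way.

{"api": "move_arm", "payload": {"series": [[1.8,0.2,12,0,0,0,0],[1.8,0.2,30,0,0,0,0],[1.8,0.2,40,0,0,0,0],[1.8,0.2,44,0,0,0,0],[1.8,0.2,47,0,0,0,0],[1.8,0.2,49,0,0,0,0],[1.5,0.3,51,0,0,0,0],[1.5,0.3,53,0,0,0,0],[1.5,0.3,55,0,0,0,0],[1.5,0.3,57,0,0,0,0],[1.5,0.3,58,0,0,0,0],[1.5,0.3,58,0,0,0,0]], "newtons": 60}}

```text
t: 21.7
ee_pos: [0.4152, 0.1858, 0.0867]
tcp_rot: [-0.0, 0.989, 0.148, 0.001]
ft_force: [0.7, 0.2, 4.4]
opening: 0.0
```

Run:
```python
from h import *
st(); print(dev((.414,.1849,.0705)))
im=read_camera("side")
cv2.imwrite(f"pics/side18c.png",cv2.resize(im[200:320,190:340,::-1],None,fx=5,fy=5,interpolation=cv2.INTER_CUBIC))
```

```text
t 21.7 pos [0.4152 0.1858 0.0867] yaw 17.06 z [ 0.0025  0.0013 -1.    ] F [0.7 0.2 4.4] open 0.0
[-1.4, 0.5, 16.2]
```

View pics/side18c.png

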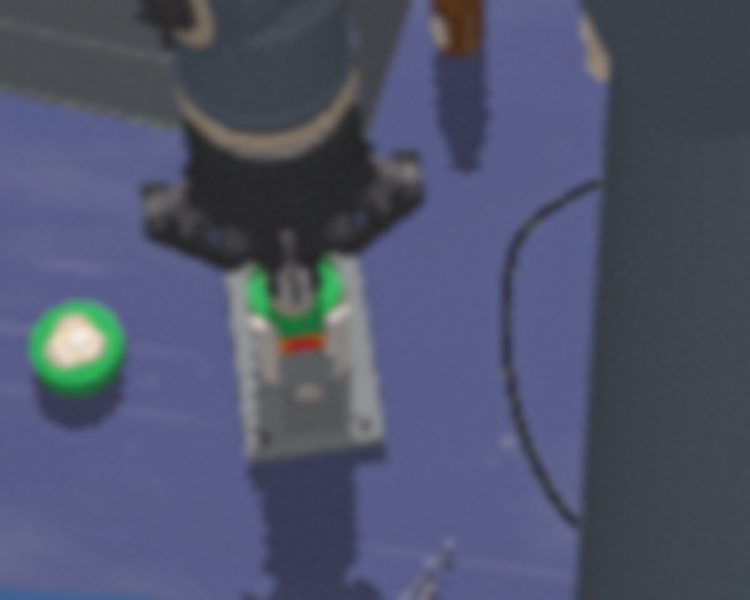

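{"api": "move_arm", "payload": {"series": [[-0.8,0.3,1.5,0,0,0,0],[-0.8,0.3,3,0,0,0,0],[-0.8,0.3,4.5,0,0,0,0],[-0.8,0.3,6,0,0,0,0],[-0.8,0.3,7.5,0,0,0,0],[-0.8,0.3,9,0,0,0,0],[-0.8,0.3,10.5,0,0,0,0],[-0.8,0.3,12,0,0,0,0],[-0.8,0.3,13.5,0,0,0,0],[-0.8,0.3,14.7,0,0,0,0],[-0.8,0.3,14.7,0,0,0,0]]}}

```text
t: 22.85
ee_pos: [0.4137, 0.1849, 0.0713]
tcp_rot: [-0.0, 0.989, 0.148, 0.0]
ft_force: [2.6, 1.2, 3.9]
opening: -0.0001
```

Run:
```python
from h import *
st()
im=read_camera("side")
cv2.imwrite(f"pics/side19c.png",cv2.resize(im[200:320,190:340,::-1],None,fx=5,fy=5,interpolation=cv2.INTER_CUBIC))
st()
```

```text
t 22.85 pos [0.4137 0.1849 0.0713] yaw 17.07 z [ 4.e-04  4.e-04 -1.e+00] F [2.6 1.2 3.9] open -0.1
t 22.9 pos [0.4137 0.1848 0.0713] yaw 17.07 z [ 4.e-04  3.e-04 -1.e+00] F [2.4 1.2 3.8] open 0.0
```

View pics/side19c.png

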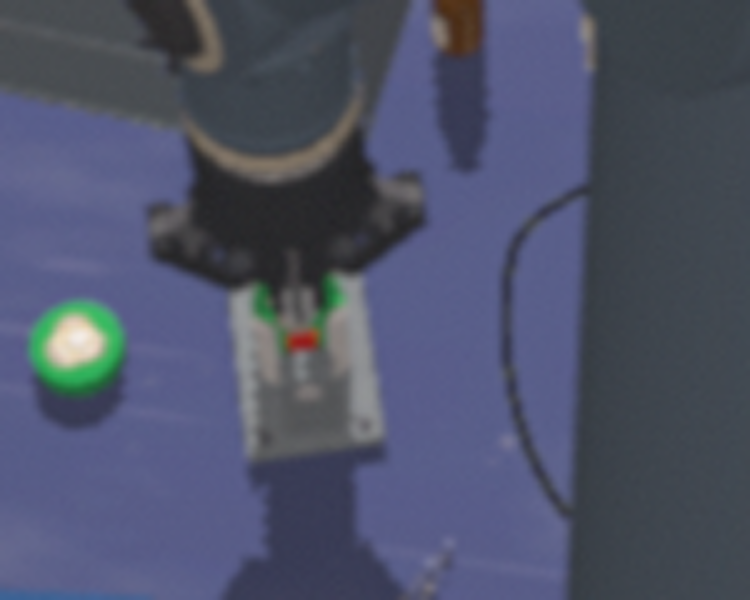

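Same picture and force as when amber latched; near lip lies over the green edge. A touch more, then lift clear.

{"api": "move_arm", "payload": {"series": [[0,0,0.6,0,0,0,0],[0,0,0.6,0,0,0,0],[0,0,-10,0,0,0,0],[0,0,-35,0,0,0,0],[0,0,-70,0,0,0,0],[0,0,-110,0,0,0,0],[0,0,-125,0,0,0,0],[0,0,-125,0,0,0,0],[0,0,-125,0,0,0,0]]}}

```text
t: 23.8
ee_pos: [0.4123, 0.1837, 0.1957]
tcp_rot: [0.001, 0.989, 0.148, -0.001]
ft_force: [0.5, -0.5, -0.5]
opening: 0.0
```

Run:
```python
from h import *
st()
im=read_camera("side")
cv2.imwrite(f"pics/side20.png",im[:,:,::-1])
cv2.imwrite(f"pics/side20c.png",cv2.resize(im[200:320,190:340,::-1],None,fx=5,fy=5,interpolation=cv2.INTER_CUBIC))
for k in('red','green'): print(k,np.round(blobs(im,k,5),1))
```

```text
t 23.8 pos [0.4123 0.1837 0.1957] yaw 17.04 z [-0.0021 -0.0017 -1.    ] F [ 0.5 -0.5 -0.5] open 0.0
red [[247.4 247.4  34. ]
 [137.8 249.7 187.5]]
green [[205.  269.2 272.5]
 [249.4 258.9 166.5]]
```

View pics/side20c.png

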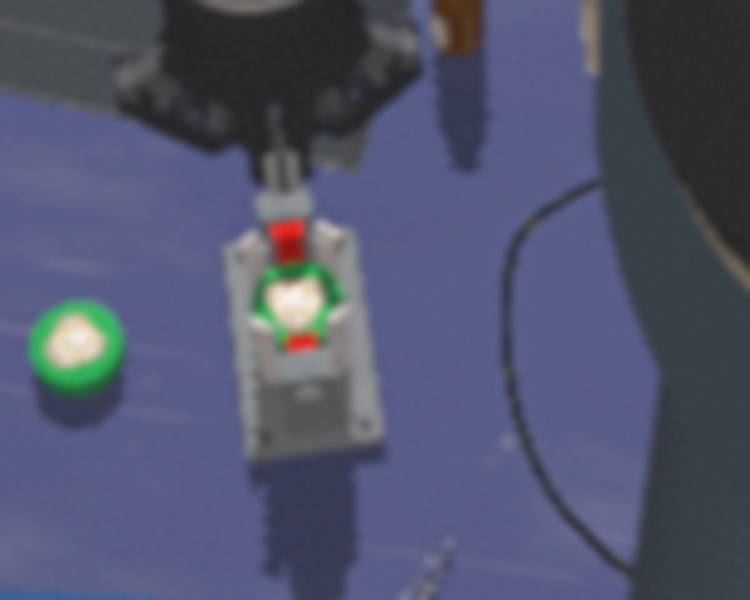

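View pics/side20.png

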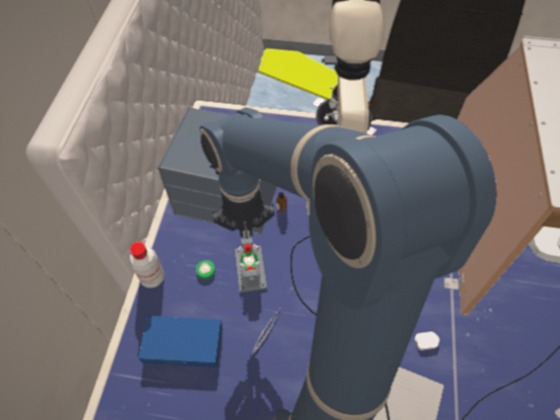

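Run:
```python
from station import *
print(finish_job())
```

```text
the job is handed in; nothing more can be done
None
```

I loaded both mounts, amber first and then green (the rightmost of the three green ones), and handed the job in at about 24 s. Each was laid on the lips and pressed straight down with the closed fingertips until the tips were 46 mm above the table.

- **Lips:** After each press, the last side pictures show both red lips back at their starting pixels (far lip at row 247.4, against 247.9 at the start). The mount lies level beneath them.
- **Forces:** I read about 4 N at the bottom of each press, which fits the spring alone. The tool read about zero once lifted clear, 120 mm above the mounts.
- **Bottles:** The white and brown bottles have not moved. The arm hid the purple bottle in the last picture, so I did not recheck it, but it was still in place in the earlier pictures and later moves stayed well clear of it.
- **Disagreements:** The two cameras and the arm differed by 1 to 2 mm in x and y. The grip opening read 43 mm on a 45 mm mount. Neither affected the fit.
- **Not checked:** The final heights and lip travel were judged from the pictures and the pressing depth, not measured. The top camera was blocked by the arm over the magazine.

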